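# Slide the drilling sled under the hold-down spring

### The arm

A 7-joint arm with a two-finger parallel gripper is mounted at the origin on the work surface. World frame = base frame: x ahead of the robot, y to its left, z up, the work surface at z = 0. Lengths are in m, angles in rad, forces in N, time in s.
With the tool pointing down it reaches from about 0.4 to 0.875 m from the base axis. Payload 6.5 kg.
Tool frame: the origin (TCP) lies on the centre line of the jaws, within the pads' length; the fingertips stand 19 mm ahead of it and the grasp point (between the pads) is the TCP; y points along the fingers, z is the direction in which the jaws open and shut, and the axes are right-handed (so a half turn about y gives the same grasp; the last joint's range is limited). The gripper opens to 88 mm and grips with 3 to 60 N. Pads are 18 mm wide; open, the fingers measure 123 mm over their backs; the gripper's body (75 mm by 187 mm) begins 45 mm behind the grasp point.
Start: joints at [-1.282, 0.536, -0.004, 1.538, 0.003, 1.067, -0.071], TCP at [0.226, 0.61, 0.258] pointing down, gripper open.
Joint ranges: [-2.7, 2.7], [-0.37, 2.16], [-1.27, 1.26], [0.24, 2.4], [-1.31, 4.45], [0.19, 1.91], [-2.76, 2.76]. Speed limits (rad/s): [2.39, 2.39, 3.14, 3.14, 3.14, 3.14, 3.14].

### API

Orientations are given as a unit quaternion [x, y, z, w].
In Python, from workcell import * gives the robot as it stands.
- The arm moves only by the shell command python3 -m handwheel 'ROWS' [FORCE]. ROWS is JSON, a list of rows, each a list of 3 entries, a list of its own where there are three numbers: the shift along the tool's x, y, z in m, then the turn, a rotation vector about the tool's x, y, z in degrees, then the finger opening in m, from 0 to 0.0881. A call has 1 to 8 rows; each row is the pose to reach, as a shift and turn from the pose commanded when the call began, along the tool's axes at that moment; what a row does not reach only later rows make up. A row lasts 1/8 s, in which the tool goes at most 62.5 mm and 10.7 degrees, less where a joint would pass 70% of its speed; a pose out of reach is approached as far as the arm can. A call with a gripper value outside its range is refused whole. The fingers move at their own pace and stop on an object; FORCE is the grip in N (left out, the last holds). Time passes only in rows, so rows that repeat a pose let the fingers close. It gives the time, the measured TCP pose, the force and the opening at its end, in the units of the state.
- sense(): the state, without advancing time (a new reading comes with each control period).
- read_camera(name): name is "side" or "top"; returns the picture (400x640x3 uint8, red, green, blue); there is no depth.
- calibration(name): a dict with "fx", "fy", "cx", "cy" (pixels), "rvec" (rotation vector, rad) and "tvec" (3), from world to camera coordinates, as OpenCV has them. Camera axes: x right, y down, z forward; pixel columns grow to the right and rows downward; lengths in m; the calibration is good to about 2 mm. A picture is of the moment at which its call begins. calibration takes no time and is no camera call.
- close_job(): hands the job in, once; it reports no verdict.
The state is a dict: "t": time; "q": joint angles; "dq": joint speeds; "joint_torque": joint torques, N m; "tool_pos": TCP position; "ee_rot": TCP orientation; "contact_force": force on the tool from outside, world axes, zero at the start; "moment": the same for the moment, N m; "opening": finger opening in m.
Only numpy, scipy, OpenCV 4.12 (cv2) and the standard library are available. Lean on these libraries where they do the work, as an engineer would, in place of code of your own. Each camera call takes 0.05 s, during which the arm holds its last target. There are 200 camera calls.

### The job

Load the wooden sled into the drilling jig: with the fingertips on the black pad behind its orange batten, press the sled firmly down until its sprung plate bottoms, and keep pressing while you push it under the grey bridge and the leaf spring, fully home against the red stop, so that the plate springs up behind it. Only press and push the sled, do not lift it; leave everything else on the table where it is and finish with the hand clear.

Things in the scene. Friction and masses are not known exactly. Their poses are not given: they have to be found in the camera images.
- jig: Green drilling jig fixed to the table, 120 x 470 mm, nothing on it above z = 70; origin: centre of its underside. A 73 mm wide channel runs along its y between two rails (tops z = 44); the sled lies at its +y end and travels towards -y. Steel lift plate from y = 224 to 2, then a fixed bed, top z = 30. All sliding faces are waxed, friction about 0.25.
- bridge (a point): Middle of the lower front edge of the rigid grey bridge across the jig's channel: jig y = -80, z = 52 (mm). The bridge is 12 thick (to y = -92), its top at z = 70. A sled on the raised plate runs its nose against it; a pressed-down sled passes under.
- stop_face (a point): Foot of the red end stop's face, on the bed: jig y = -196, z = 30 (mm); the stop is 22 high. Home, the sled's nose touches it: sled origin at jig y = -101.
- sled: Loose wooden sled in the channel, on the lift plate: 70 wide (x), 190 long (y), 18 thick (mm), about 0.35 kg; origin: centre of its underside, axes parallel to the jig's. Nose at y = -95, tail at y = +95. Its top is at jig z = 57 on the raised plate, 49 when pressed right down, 48 on the bed. Home, its batten is still 12 mm in front of the bridge.
- batten_rear (a point): Foot of the rear (+y) face of the orange cross batten on the sled's top, 47 mm behind the sled's origin; the batten is 62 wide, 14 thick, 20 high. Fingertips standing on the black pad behind it push against this face to drive the sled towards -y.
- sled_pad (a point): Middle of the black pad on the sled's top face, 60 behind the sled's origin (+y) and 18 above its underside; 13 behind the batten's rear face.
- lift_plate (a joint): Sprung steel plate under the sled: 0 = fully raised (9 mm above the bed), 0.008 = pressed fully down (1 mm above the bed). It takes about 5 N on the sled to start it and about 10 N to hold it down, up to about 15 N while the sled's tail alone rests on it. When the sled's tail has left it, it springs up behind the tail by itself and keeps the sled from sliding back.
- leaf_spring (a joint): Leaf spring hinged behind the bridge, sloping down over the bed: 0 = hanging free with its tip about 11 mm above the bed, about 0.12 when lifted by the sled's nose under it. It presses on the nose with about 8 N and drags.
- glue: yellow glue bottle, 54 dia x 150 high, bystander (origin: centre of underside); sizes in mm
- wax_tin: red wax tin, 76 dia x 55 high, bystander (centre of underside); sizes in mm
- offcut: pale wood offcut 40 x 90 x 30 high, lying beside the jig, bystander (centre of underside); sizes in mm
- tape_measure: yellow tape measure 62 x 34 x 58 high beside the jig, bystander (centre of underside); sizes in mm
- screwdriver: red-handled screwdriver lying on the table, bystander; sizes in mm
- hammer: hammer lying on the table, bystander; sizes in mm
- mug: blue mug, 84 dia x 95 high, bystander (centre of underside); sizes in mm
Things that resemble listed ones, but are neither listed nor needed, are in the scene too. What is shaped like the sled but blue or pink is not meant.

How it is judged:
On the way, in this order (a step that is already met when the one before it is completed fails the run):
1. the fingers press the sled and its plate right down before its nose goes under the bridge (value of joint lift_plate above 0.0065 m and contact force between the fingers and sled above 3 N and y of sled in the frame of jig above 0.008 m), for 0.1 s.
2. still pressed down by the fingers, the sled's nose passes under the bridge and the leaf spring (value of joint lift_plate above 0.005 m and contact force between the fingers and sled above 3 N and y of sled in the frame of jig below -0.045 m and value of joint leaf_spring above 0.04 rad), for 0.05 s.
At the end, for the whole second after the job is handed in: The sled lies at rest flat on the bed (within 4 mm of height and 0.06 rad), its nose within 3 mm of the red stop under the lifted leaf spring (joint above 0.06), and the lift plate has sprung up behind it (within 2 mm of fully raised) (y of sled in the frame of jig below -0.098 m and z of sled in the frame of jig between 0.026 and 0.034 m and angle between sled's own z axis and vertical below 0.06 rad and value of joint lift_plate below 0.002 m and value of joint leaf_spring above 0.06 rad and linear speed of sled below 0.01 m/s); the robot touches nothing.
It fails at once if the sled is lifted (more than 10 mm above its raised position) or tipped (over 0.2 rad) (z of sled in the frame of jig above 0.049 m or angle between sled's own z axis and vertical above 0.2 rad).
It fails at once if another thing on the table is moved by more than 20 mm (distance of any of glue, wax_tin, offcut, tape_measure, screwdriver, hammer, mug from where it was at the start of the episode above 0.02 m).
It also fails if it takes over 54 s, if anything falls off the work surface, if the arm or the gripper's body presses on something with over 40 N, if the wrist force passes 120 N, or if a joint passes its speed limit or range.

## Working session

There is one attempt and no reset: what is moved stays moved. The work goes in short steps, Python scripts to look and compute and a shell command to move; the robot and the scene stay as the last step left them, time stands still between calls to the robot, and variables do not carry over. Pictures are saved under pics/ and viewed, about 8 in all and at most 12, crops included, and the job is handed in when it is done.

```bash
mkdir -p pics; python3 - <<'E'
from workcell import *
import cv2
s=sense();print(s)
for n in("top","side"):
    cv2.imwrite(f"pics/{n}0.png",read_camera(n)[:,:,::-1]);print(calibration(n))
E
```

```text
{'t': 0.0, 'q': array([-1.2822267 ,  0.53714404, -0.00444054,  1.53886358,  0.00266465,
        1.06732745, -0.07119083]), 'dq': array([-0.00032242, -0.00015335,  0.00151629,  0.00061079, -0.00083708,
        0.00032012, -0.00058356]), 'joint_torque': array([-2.06298228e-04, -5.70999599e+01,  9.90773141e-01, -2.51592386e+01,
       -5.62498765e-02,  1.81461673e-02,  1.77009124e-04]), 'tool_pos': array([0.22561876, 0.60896005, 0.25685713]), 'ee_rot': array([ 0.69663086, -0.12477763,  0.12468946, -0.6954053 ]), 'contact_force': array([-0.49032098,  0.19766264,  0.20465394]), 'moment': array([-0.0124096 ,  0.04830098,  0.03540285]), 'opening': 0.0880306431706605}
{'fx': 380.50931305389975, 'fy': 380.50931305389975, 'cx': 317.2710123092333, 'cy': 203.081871287951, 'rvec': array([ 2.20077805, -2.17706098,  0.09770787]), 'tvec': array([-0.03811899,  0.51106002,  1.13588165])}
{'fx': 438.0081500418854, 'fy': 438.0081500418854, 'cx': 319.26279443503364, 'cy': 197.00833991395567, 'rvec': array([ 0.10105476, -2.93014012,  1.04053328]), 'tvec': array([0.53551373, 0.10332678, 1.23460216])}
```

View pics/top0.png

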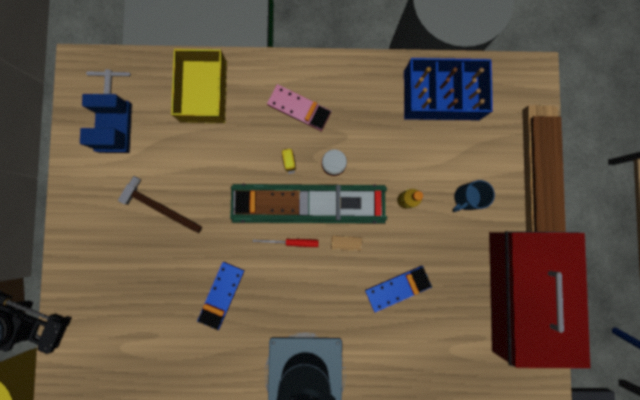

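View pics/side0.png

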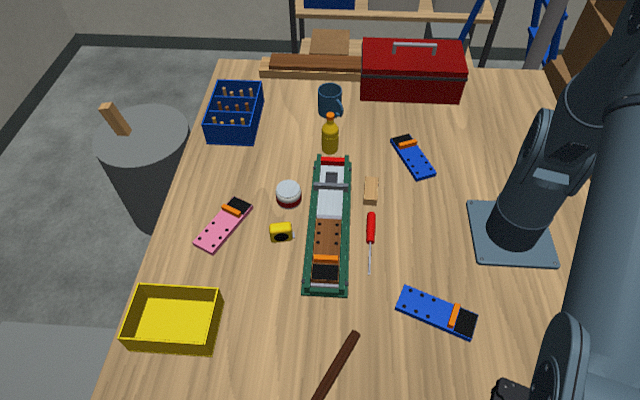

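The top picture shows the jig at about (231–386, 185–222), with the wooden sled at its left end: black pad near (243,203), orange batten near (252,203). The red stop is at (379,203). The blue shapes at (220,295) and (398,288) and the pink one at (299,106) are decoys; only the wooden one lies in the channel. I'll confirm that in one enlarged crop.

```bash
python3 - <<'E'
import cv2,numpy as np
a=cv2.imread("pics/top0.png")[175:233,222:396]
b=cv2.imread("pics/side0.png")[148:302,290:362]
a=cv2.resize(a,None,fx=4.5,fy=4.5,interpolation=cv2.INTER_CUBIC)
b=cv2.rotate(b,cv2.ROTATE_90_COUNTERCLOCKWISE)
b=cv2.resize(b,None,fx=4.5,fy=4.5,interpolation=cv2.INTER_CUBIC)
w=max(a.shape[1],b.shape[1])
o=np.zeros((a.shape[0]+b.shape[0]+6,w,3),np.uint8)
o[:a.shape[0],:a.shape[1]]=a;o[a.shape[0]+6:,:b.shape[1]]=b
print(o.shape,a.shape);cv2.imwrite("pics/crop1.png",o)
E
```

```text
(591, 783, 3) (261, 783, 3)
```

View pics/crop1.png

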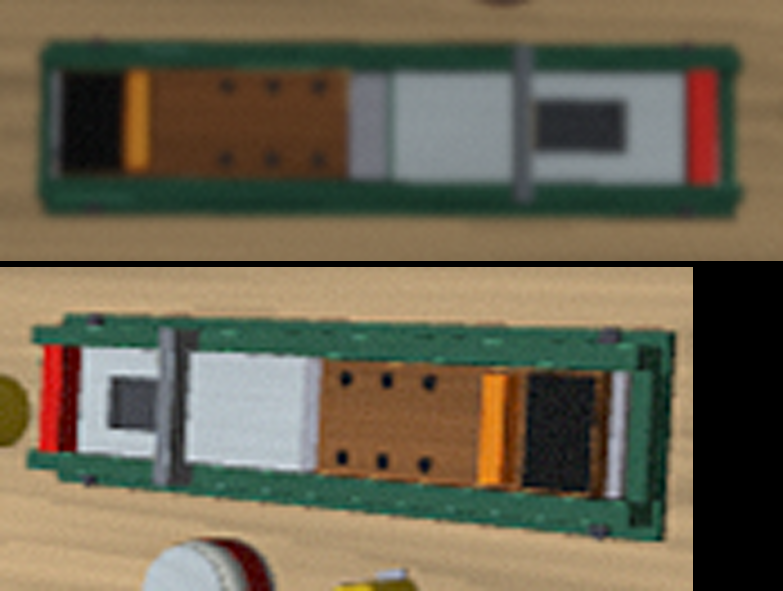

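The crop confirms it: the wooden sled is in the channel, with its pad at crop x 62–123 and its batten's rear top edge at x 125. The bridge is at 513 and the stop face at 688. Next I fit the jig pose.

```bash
cat > h.py <<'E'
import cv2,numpy as np
from workcell import *
from scipy.spatial.transform import Rotation as R
def proj(n,P):
    c=calibration(n);K=np.array([[c['fx'],0,c['cx']],[0,c['fy'],c['cy']],[0,0,1]])
    return cv2.projectPoints(np.array(P,float).reshape(-1,1,3),c['rvec'],c['tvec'],K,None)[0][:,0]
def top(u,v): return (222+(u+.5)/4.5-.5,175+(v+.5)/4.5-.5)
def side(x,y): return (290+71-((y-267+.5)/4.5-.5),148+(x+.5)/4.5-.5)
E
python3 - <<'E'
from h import *
from scipy.optimize import least_squares
# jig pts; sled y offset s as 4th param
T=[((-60,235,44),(41,212),0),((60,235,44),(41,45),0),((60,-235,44),(738,50),0),((-60,-235,44),(737,213),0),
((0,-196,52),(688,127),0),((0,-80,70),(513,122),0),((0,47,77),(125,121),1),((0,-95,57),(349,122),1)]
S=[((60,235,44),(663,538),0),((-60,235,44),(675,335),0),((0,-196,52),(58,398),0),((0,2,39),(302,412),0),((0,33,77),(482,428),1),((0,-95,57),(318,420),1)]
def W(p,q):
    P=np.array([[a,b+(p[3] if m else 0),c] for (a,b,c),_,m in q])/1e3
    r=R.from_rotvec([0,0,p[2]]).apply(P); return r+[p[0],p[1],0]
def f(p,raw=0):
    d=np.r_[proj("top",W(p,T))-[top(*t[1]) for t in T],proj("side",W(p,S))-[side(*t[1]) for t in S]]
    return d if raw else d.ravel()
r=least_squares(f,[.4,0,0,120],loss='soft_l1',x_scale=[.01,.01,.01,10]);p=r.x
print(p,np.degrees(p[2]));print(f(p,1).round(1))
for n,q in(("batten_rear",(0,47+p[3],57)),("pad",(0,60+p[3],57)),("home pad",(0,-41,48))):
    print(n,W(p,[(q,0,0)]).round(4))
s=sense();M=R.from_quat(s['ee_rot']).as_matrix();print(M.round(3))
E
```

```text
[ 5.10580751e-01 -3.88544405e-03  6.05072119e-03  1.20844329e+02] 0.34668078696541915
[[-2.8  0.8]
 [-1.9 -2.5]
 [ 0.8 -2.7]
 [ 1.4  1.3]
 [-0.5 -0. ]
 [-0.5  0.4]
 [-0.1 -0.1]
 [-0.3  0.5]
 [-1.7 -6.7]
 [ 1.7 -6.6]
 [-0.3  0.6]
 [-0.6  0.5]
 [-0.  -0.4]
 [ 0.8 -0. ]]
batten_rear [[0.5096 0.164  0.057 ]]
pad [[0.5095 0.177  0.057 ]]
home pad [[ 0.5108 -0.0449  0.048 ]]
[[ 0.938 -0.     0.347]
 [-0.347 -0.001  0.938]
 [ 0.    -1.    -0.001]]
```

Pose fit: jig origin is near (0.511, -0.004), yaw 0.35°, sled at jig y of about 121 mm. The pad is near (0.5095, 0.177). The jig-corner residuals are poor because I guessed the rail ends, but the features that matter fit within 1 px. I'll move above the pad with the fingers closed, side by side across the batten (tool +x = push direction).

```bash
python3 -m handwheel '[[[0.05,0.01,-0.037],[0,8,0],0],[[0.1,0.025,-0.075],[0,17,0],0],[[0.15,0.04,-0.112],[0,26,0],0],[[0.2,0.055,-0.15],[0,35,0],0],[[0.25,0.07,-0.187],[0,43,0],0],[[0.3,0.08,-0.225],[0,52,0],0],[[0.35,0.09,-0.262],[0,60,0],0],[[0.39,0.1,-0.29],[0,69.4,0],0]]' 20
python3 -c "
from h import *
s=sense();M=R.from_quat(s['ee_rot']).as_matrix();print(s['tool_pos'],M.round(3));print('shift to hover',M.T@(np.array([.5095,.179,.11])-s['tool_pos']))"
```

```text
t: 1.1
tool_pos: [0.4916, 0.2002, 0.1574]
ee_rot: [0.5, -0.5, 0.5, -0.5]
contact_force: [0.8, 1.0, -0.4]
opening: 0.01
[0.49161078 0.20019185 0.1574414 ] [[-0.001  0.     1.   ]
 [-1.     0.    -0.001]
 [-0.    -1.     0.   ]]
shift to hover [0.02118236 0.04744374 0.01789426]
```

```bash
python3 -m handwheel '[[[0.01,0.02,0.01],[0,0,0],0],[[0.021,0.045,0.018],[0,-0.3,0],0],[[0.021,0.047,0.018],[0,-0.3,0],0],[[0.021,0.047,0.018],[0,-0.3,0],0]]' 20
python3 - <<'E'
from h import *
s=sense();print(s['tool_pos'],s['contact_force'])
a=read_camera("top")[170:240,222:330,::-1];b=read_camera("side")[200:310,270:380,::-1]
a=cv2.resize(a,None,fx=4,fy=4,interpolation=cv2.INTER_CUBIC);b=cv2.resize(b,None,fx=3,fy=3,interpolation=cv2.INTER_CUBIC)
o=np.zeros((330,a.shape[1]+b.shape[1],3),np.uint8);o[:a.shape[0],:a.shape[1]]=a;o[:,a.shape[1]:]=b
cv2.imwrite("pics/hover.png",o)
M=R.from_quat(s['ee_rot']).as_matrix();t=s['tool_pos']+M@[0,.019,0]
print(t,proj("side",t),proj("top",t))
E
```

```text
t: 1.6
tool_pos: [0.5086, 0.1818, 0.111]
ee_rot: [-0.503, 0.498, -0.497, 0.503]
contact_force: [0.8, -0.9, 0.3]
opening: 0.0003
[0.50863047 0.18181891 0.11103635] [ 0.78513217 -0.85295824  0.28299779]
[0.50862576 0.18182432 0.09203635] [[325.20228349 262.27569912]] [[242.11103726 201.28286759]]
```

View pics/hover.png

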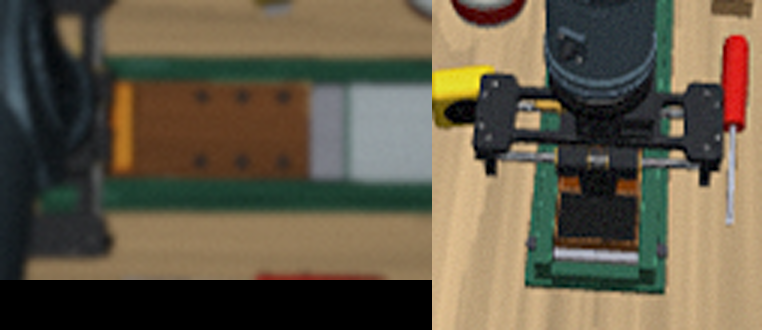

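The hover view shows the fingers centred on the pad (tips near side (326,263), pad centreline matching), just behind the batten. I'll descend.

```bash
python3 -m handwheel '[[[0.001,0.015,0],[0,0,0],0],[[0.002,0.028,0],[0,0,0],0],[[0.002,0.032,0],[0,0,0],0],[[0.002,0.036,0],[0,0,0],0],[[0.002,0.036,0],[0,0,0],0]]' 20
python3 -m handwheel '[[[0,0.004,0],[0,0,0],0],[[0,0.006,0],[0,0,0],0],[[0,0.006,0],[0,0,0],0]]'
```

```text
t: 2.33
tool_pos: [0.5087, 0.179, 0.0748]
ee_rot: [0.503, -0.498, 0.497, -0.502]
contact_force: [-2.1, -1.4, 5.3]
opening: 0.0007
t: 2.7
tool_pos: [0.5091, 0.1791, 0.0694]
ee_rot: [-0.502, 0.498, -0.498, 0.503]
contact_force: [-2.6, -1.4, 10.0]
opening: 0.0006
```

```bash
python3 -m handwheel '[[[0,0.002,0],[0,0,0],0],[[0,0.003,0],[0,0,0],0],[[0,0.004,0],[0,0,0],0],[[0,0.004,0],[0,0,0],0]]'
```

```text
t: 3.2
tool_pos: [0.5093, 0.1792, 0.0681]
ee_rot: [-0.502, 0.498, -0.497, 0.503]
contact_force: [-12.7, -3.7, 41.9]
opening: 0.0005
```

Bottomed at z 0.068. I'll ease to about 28 N and push up to the bridge.

```bash
python3 -m handwheel '[[[0.003,-0.0013,0],[0,0,0],0],[[0.008,-0.0013,0],[0,0,0],0],[[0.014,-0.0013,0],[0,0,0],0],[[0.020,-0.0013,0],[0,0,0],0],[[0.026,-0.0013,0],[0,0,0],0],[[0.032,-0.0013,0],[0,0,0],0]]'
python3 -c "
from h import *
s=sense();print(R.from_quat(s['ee_rot']).as_matrix().round(4))
cv2.imwrite('pics/p1.png',cv2.resize(read_camera('side')[150:300,270:380,::-1],None,fx=4,fy=4,interpolation=cv2.INTER_CUBIC))"
```

```text
t: 3.95
tool_pos: [0.5101, 0.1519, 0.0684]
ee_rot: [-0.501, 0.498, -0.496, 0.505]
contact_force: [-6.5, 9.7, 21.4]
opening: 0.0008
[[ 0.013   0.002   0.9999]
 [-0.9999  0.0064  0.013 ]
 [-0.0063 -1.      0.0021]]
```

View pics/p1.png

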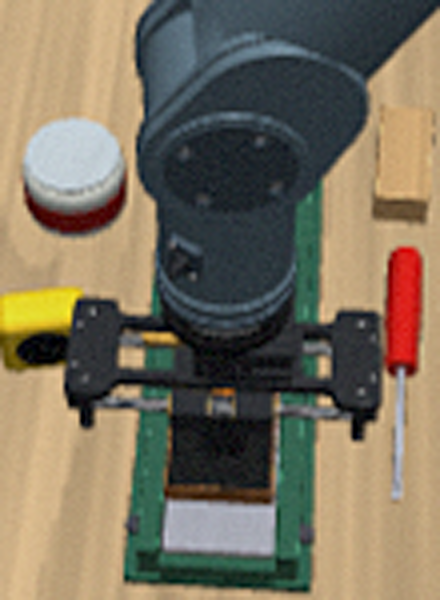

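The sled moves with the fingers and its tail exposes the plate behind it. I'll keep going with a little more press.

```bash
python3 -m handwheel '[[[0.006,0.0008,0],[0,0,0],0],[[0.012,0.0008,0],[0,0,0],0],[[0.018,0.0008,0],[0,0,0],0],[[0.024,0.0008,0],[0,0,0],0],[[0.030,0.0008,0],[0,0,0],0],[[0.036,0.0008,0],[0,0,0],0],[[0.042,0.0008,0],[0,0,0],0],[[0.048,0.0008,0],[0,0,0],0]]'
```

```text
t: 5.0
tool_pos: [0.5104, 0.1056, 0.0683]
ee_rot: [-0.501, 0.498, -0.495, 0.506]
contact_force: [-9.8, 13.1, 34.9]
opening: 0.0004
```

```bash
python3 -m handwheel '[[[0.006,0,0],[0,0,0],0],[[0.012,0,0],[0,0,0],0],[[0.018,0,0],[0,0,0],0],[[0.024,0,0],[0,0,0],0],[[0.030,0,0],[0,0,0],0],[[0.036,0,0],[0,0,0],0],[[0.042,0,0],[0,0,0],0],[[0.048,0,0],[0,0,0],0]]'
```

```text
t: 6.0
tool_pos: [0.5107, 0.0575, 0.0682]
ee_rot: [-0.501, 0.498, -0.494, 0.506]
contact_force: [-11.4, 14.5, 37.1]
opening: 0.0002
```

```bash
python3 -m handwheel '[[[0.006,0,-0.0006],[0,0,0],0],[[0.012,0,-0.0008],[0,0,0],0],[[0.018,0,-0.0008],[0,0,0],0],[[0.024,0,-0.0008],[0,0,0],0],[[0.030,0,-0.0008],[0,0,0],0],[[0.036,0,-0.0008],[0,0,0],0],[[0.042,0,-0.0008],[0,0,0],0],[[0.048,0,-0.0008],[0,0,0],0]]'
python3 -c "
from h import *
cv2.imwrite('pics/p2.png',cv2.resize(read_camera('side')[130:300,270:380,::-1],None,fx=3.5,fy=3.5,interpolation=cv2.INTER_CUBIC))"
```

```text
t: 7.0
tool_pos: [0.5119, 0.011, 0.0681]
ee_rot: [-0.501, 0.498, -0.494, 0.507]
contact_force: [-6.0, 18.7, 33.8]
opening: 0.0005
```

View pics/p2.png

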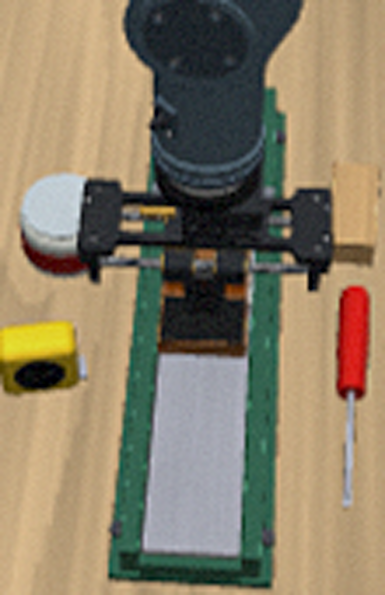

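The sled is well under the bridge (nose past it, force steady, bystanders untouched), with about 60 mm to go.

```bash
python3 -m handwheel '[[[0.006,0,0],[0,0,0],0],[[0.012,0,0],[0,0,0],0],[[0.018,0,0],[0,0,0],0],[[0.024,0,0],[0,0,0],0],[[0.030,0,0],[0,0,0],0],[[0.036,0,0],[0,0,0],0],[[0.042,0,0],[0,0,0],0],[[0.048,0,0],[0,0,0],0]]'
```

```text
t: 8.05
tool_pos: [0.5121, -0.0382, 0.0679]
ee_rot: [-0.501, 0.498, -0.495, 0.506]
contact_force: [-6.4, 18.0, 32.2]
opening: 0.0004
```

```bash
python3 -m handwheel '[[[0.003,0,0],[0,0,0],0],[[0.006,0,0],[0,0,0],0],[[0.009,0,0],[0,0,0],0],[[0.011,0,0],[0,0,0],0],[[0.011,0,0],[0,0,0],0]]'
```

```text
t: 8.68
tool_pos: [0.5122, -0.0485, 0.0674]
ee_rot: [-0.501, 0.498, -0.495, 0.506]
contact_force: [-5.0, 19.6, 27.1]
opening: 0.0005
```

```bash
python3 -m handwheel '[[[0.002,0,0],[0,0,0],0],[[0.004,0,0],[0,0,0],0],[[0.004,0,0],[0,0,0],0]]'
```

```text
t: 9.05
tool_pos: [0.5122, -0.0487, 0.0674]
ee_rot: [-0.501, 0.499, -0.493, 0.508]
contact_force: [-5.6, 29.7, 30.4]
opening: 0.0009
```

The position is stalled at -0.0487 (predicted home -0.049) while the force rises. One firmer push, then ease off and look.

```bash
python3 -m handwheel '[[[0.003,0,0],[0,0,0],0],[[0.006,0,0],[0,0,0],0],[[0.006,0,0],[0,0,0],0]]'
python3 -c "
from h import *
o=read_camera('side')[130:300,270:380,::-1]
cv2.imwrite('pics/p3.png',cv2.resize(o,None,fx=3.5,fy=3.5,interpolation=cv2.INTER_CUBIC))"
```

```text
t: 9.43
tool_pos: [0.5122, -0.0489, 0.0675]
ee_rot: [-0.501, 0.499, -0.489, 0.51]
contact_force: [-6.7, 43.0, 34.0]
opening: 0.0008
```

View pics/p3.png

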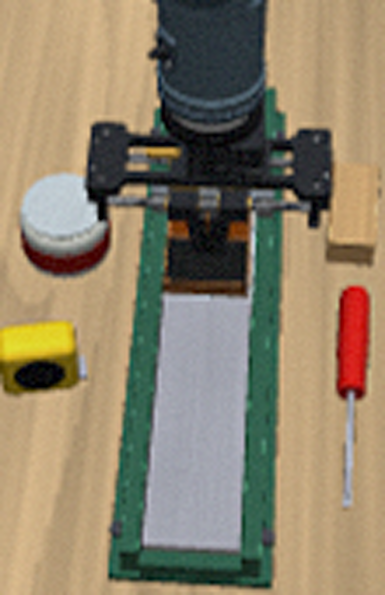

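The sled is home: 43 N of push with no further motion, and the tail is clear of the plate. I'll ease off the push while still pressing, so the batten isn't dragged upward.

```bash
python3 -m handwheel '[[[-0.003,0,0],[0,0,0],0],[[-0.006,0,0],[0,0,0],0],[[-0.009,-0.0005,0],[0,0,0],0],[[-0.012,-0.001,0],[0,0,0],0],[[-0.012,-0.001,0],[0,0,0],0]]'
```

```text
t: 10.1
tool_pos: [0.5122, -0.0484, 0.0675]
ee_rot: [-0.501, 0.497, -0.496, 0.506]
contact_force: [-0.8, 13.7, 12.4]
opening: 0.0009
```

```bash
python3 -m handwheel '[[[-0.003,0,0],[0,0,0],0],[[-0.004,-0.0005,0],[0,0,0],0],[[-0.005,-0.001,0],[0,0,0],0],[[-0.005,-0.001,0],[0,0,0],0]]'
```

```text
t: 10.6
tool_pos: [0.5111, -0.0483, 0.0675]
ee_rot: [-0.502, 0.497, -0.498, 0.503]
contact_force: [2.9, 4.3, 3.1]
opening: 0.0005
```

Forces are nearly zero; I'll lift clear.

```bash
python3 -m handwheel '[[[-0.002,-0.002,0],[0,0,0],0],[[-0.004,-0.008,0],[0,0,0],0],[[-0.004,-0.025,0],[0,0,0],0],[[-0.004,-0.06,0],[0,0,0],0],[[-0.04,-0.1,0],[0,0,0],0],[[-0.09,-0.12,0],[0,0,0],0],[[-0.14,-0.14,0],[0,0,0],0],[[-0.19,-0.15,0],[0,0,0],0]]'
python3 -m handwheel '[[[-0.05,-0.01,0],[0,0,0],0],[[-0.1,-0.02,0],[0,0,0],0],[[-0.1,-0.02,0],[0,0,0],0],[[-0.1,-0.02,0],[0,0,0],0]]'
python3 - <<'E'
from h import *
a=read_camera("top")[175:233,222:396,::-1];b=read_camera("side")[148:302,290:362,::-1]
a=cv2.resize(a,None,fx=4.5,fy=4.5,interpolation=cv2.INTER_CUBIC)
b=cv2.resize(cv2.rotate(b,cv2.ROTATE_90_COUNTERCLOCKWISE),None,fx=4.5,fy=4.5,interpolation=cv2.INTER_CUBIC)
o=np.zeros((591,783,3),np.uint8);o[:261]=a;o[267:,:b.shape[1]]=b
cv2.imwrite("pics/end.png",o)
E
```

```text
t: 11.6
tool_pos: [0.5088, 0.1424, 0.2196]
ee_rot: [-0.501, 0.497, -0.498, 0.503]
contact_force: [1.5, 0.6, -0.3]
opening: 0.0007
t: 12.1
tool_pos: [0.5075, 0.24, 0.2377]
ee_rot: [0.502, -0.497, 0.498, -0.502]
contact_force: [-0.5, -0.8, -0.1]
opening: 0.0006
```

View pics/end.png

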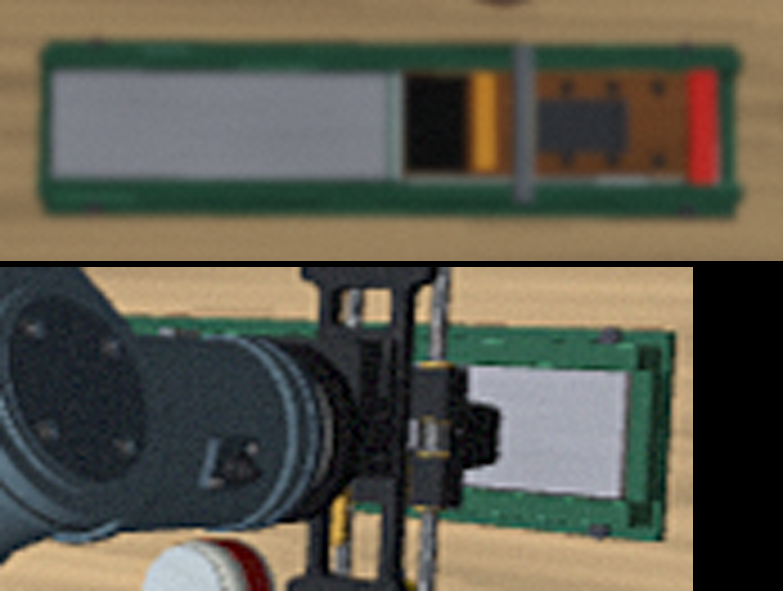

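The final view shows the nose against the red stop (crop x 688), the leaf lying on the sled and the tail past the plate end (x 400 against 388). One numeric check on the batten and the plate height, then hand in.

```bash
python3 - <<'E'
from h import *
def w(y,z): return R.from_rotvec([0,0,.00605]).apply([0,y/1e3,z/1e3])+[.5106,-.0039,0]
inv=lambda p:((p-[222,175]+.5)*4.5-.5).round(1)
print("batten rear top edge, home",inv(proj("top",w(-54,68))[0]),"3mm short",inv(proj("top",w(-51,68))[0]))
print("plate end raised/down",inv(proj("top",w(2,39))[0]),inv(proj("top",w(2,31))[0]))
s=sense();print(s['contact_force'],s['t'])
E
```

```text
batten rear top edge, home [470.6 123.7] 3mm short [466.  123.7]
plate end raised/down [384.6 126.7] [384.8 127.6]
[ 0.29085582 -1.08031348  0.53973511] 12.2
```

```bash
python3 -c "
from workcell import *
print(close_job())"
```

```text
the job is handed in; nothing more can be done
None
```

I loaded the sled into the jig and handed the job in at about 12 s; it reported no verdict.

With the fingers closed on the black pad, I pressed the sled down until the plate bottomed (TCP z 0.068, about 42 N). I kept pressing with roughly 20–37 N while pushing it under the bridge and leaf spring. At the red stop it stalled under a 43 N push. I then eased both forces off and lifted the hand clear.

- **Sled home:** the batten's rear edge is at crop x of about 470, against 470.6 expected at home and 466 if 3 mm short. The nose is at the red stop, with the leaf lying on it.
- **Hand clear:** the residual contact force is about 1 N, which is sensor noise. Nothing else on the table looked moved in the pictures I viewed.
- **Lift plate not measured:** the sled's tail is clearly past the plate's end. The top view can't tell raised from lowered, so I only infer that the plate sprang up.
- **Leaf angle not measured:** I judged the lifted leaf from the picture, not from a joint reading.
- **Disagreement in the pose fit:** the jig's outer corners were off by up to about 7 px because I had guessed where the rails end. The bridge, stop, batten and nose fitted within about 1 px.

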